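Load the cassette and start the disinfection unit through its guard window

ROBOT

A 7-joint arm with a two-finger parallel gripper is mounted at the origin on the work surface. World frame = base frame: x ahead of the robot, y to its left, z up, the work surface at z = 0. Lengths are in m, angles in rad, forces in N, time in s.
With the tool pointing down it reaches from about 0.425 to 0.875 m from the base axis. Payload 8.4 kg.
Tool frame: the origin (TCP) lies on the mounting face of the last link; the fingertips stand ahead of it and the grasp point (between the pads) lies 155 mm ahead of it (robot.tip_reach is the z of the fingertips in the tool frame, in m); z points along the fingers, y is the direction in which the jaws open and shut (so a half turn about z gives the same grasp; the last joint's range is limited). The gripper opens to 85 mm and grips with 20 to 120 N. Pads are 22 mm wide; open, the fingers measure 114 mm over their backs; the gripper's body (76 mm by 85 mm) begins 54 mm behind the grasp point. The pads swing forward as they close: fully open they stand 13 mm farther back than shut.
Start: joints at [-1.341, 0.333, 0.04, 1.465, -0.013, 1.343, -0.059], TCP at [0.21, 0.615, 0.405] pointing down, gripper open.
Joint ranges: [-2.58, 2.58], [-0.38, 2.09], [-1.3, 1.39], [0.25, 2.4], [-1.5, 4.64], [0.08, 2.09], [-2.65, 2.65]. Speed limits (rad/s): [2.22, 2.22, 2.79, 2.79, 3.14, 3.14, 3.14].

INTERFACE

Orientations are given as a 3x3 rotation matrix whose columns are the frame's x, y, z axes.
In Python, from bench import robot, viewer, order, spotter gives the robot as it stands.
- The arm moves only by the tool apply_moves, never from a script. Its argument "deltas" is one flat list of numbers, 7 for each row, row after row: the finger opening in cm, from 0 to 8.54, then the shift along the world's x, y, z in cm, then the turn, a rotation vector about the world's x, y, z in degrees. In form: [jaw, x, y, z, ax, ay, az, jaw, x, y, z, ax, ay, az, ...]. A call has 1 to 5 rows; each row shifts and turns the commanded pose from where the row before left it; what a row does not reach is not made up. A row lasts 1/12 s, in which the tool goes at most 41.7 mm and 7.16 degrees, less where a joint would pass 70% of its speed; a pose out of reach is approached as far as the arm can. A call is refused whole if a number of a shift passes 4.17 or a number of a turn 7.16, either way. A call with a gripper value outside its range is refused whole. The fingers move at their own pace and stop on an object; the grip force is fixed at half the most. Time passes only in rows, so rows that do not move let the fingers close. It gives the time, the measured TCP pose, the force and the opening at its end, in the units of the state.
- robot.state(): the state, without advancing time (a new reading comes with each control period).
- viewer.read_camera(name): name is "scene" or "top" or "wrist"; returns (picture, depth): 384x512x3 uint8, red, green, blue; 384x512 float32, m along the optical axis (not along the pixel's ray), 0 where there is no reading.
- viewer.camera_info(name): a dict with "camera_matrix" (3x3 intrinsics, pixels), "pose" (4x4, takes a point from camera to world coordinates). Camera axes: x right, y up, looking along -z (the intrinsics and any distortion apply to the point x, -y, -z); pixel columns grow to the right and rows downward; lengths in m; the calibration is good to about 2 mm. A picture is of the moment at which its call begins: read the wrist's pose just before it. camera_info takes no time and is no camera call; for the wrist camera it gives the pose at the moment of the call.
- order.close_job(): hands the job in, once; it reports no verdict.
Trained networks look in the newest picture that a camera, given by its name, has taken for a name from the list of things; names that differ only in an ending like _2 or _b are one class to them, and where a whole thing is asked for, a point or a joint stands for the part that bears it (a point fixed in the world has none). Each returns a list of dicts, best first, with "confidence" (0 to 1); they miss things now and then, are a little off and sometimes report something else, mostly with a low value. They report only what shows in the picture. A call takes as long as a camera call. They do not tell look-alikes from the thing itself.
- spotter.search_frame(camera, thing): "bbox" ([left, top, width, height] in pixels, round what is visible of it).
- spotter.trace(camera, thing): "pixels" (384x512 bool, what is visible of it) and "bbox" ([left, top, width, height] in pixels, round what is visible of it).
- spotter.pinpoint(camera, thing): "location" ([row, column] in pixels: a listed point, or the origin of a listed thing).
The state is a dict: "t": time; "qpos": joint angles; "joint_vel": joint speeds; "joint_torque": joint torques, N m; "ee_pos": TCP position; "ee_rot": TCP orientation; "wrist_force": force on the tool from outside, world axes, zero at the start; "moment": the same for the moment, N m; "width": opening from 0.0 (shut) to 1.0 (fully open).
Only numpy, scipy, OpenCV 4.12 (cv2) and the standard library are available. Lean on these libraries where they do the work, as an engineer would, in place of code of your own. Each camera call takes 0.05 s, during which the arm holds its last target.

TASK

Push the flat steel instrument cassette along its guide rails, fully home into the tunnel of the white disinfection unit, sliding it with the fingertips and never lifting it. Then reach down through the square window of the guard frame on top of the unit, press the start lever all the way down, hold it down for at least one second and let it spring back up, without the robot ever touching the guard frame. Leave the lever alone until the cassette is home, and leave everything else on the bench where it is.

Things in the scene. Friction and masses are not known exactly. Their poses are not given: they have to be found in the camera images.
- unit: Disinfection unit, fixed. Origin: centre of the underside of its white base plate (200 mm in x, 340 mm in y, 12 mm thick). z up; +y is the way the cassette is pushed. On the +y half stands the white housing (180 mm in x, y = 0 to 160 mm, flat top 65 mm above the bench). Two aluminium rails 85 mm apart, 16 mm high, lead from y = -165 mm to the tunnel in the housing, centred on x = 0.
- tunnel_mouth (a point): Centre of the tunnel's mouth (unit's x = 0, y = 0), 15 mm above the base plate; axes as the unit's. The tunnel is 85 mm wide, 41 mm high and open towards -y; its backstop lies 110 mm in.
- cassette_center (a point): Centre (half-way up) of the cassette: closed flat steel box 80 mm wide, 150 mm long (along the tunnel), 30 mm high, about 0.35 kg. Loose, on the base plate between the rails (underside 12 mm above the bench), its end in the tunnel, 40 to 70 mm short of home. Home, its centre is at y = 35 mm of the unit and its near end still sticks 40 mm out of the mouth. Slides with 1 to 4 N.
- guard: Guard frame, fixed to the unit; origin and axes are the unit's. Level square frame of flat steel bars, 112 mm outside, on four 10 mm round posts at its corners above the housing. Its window is 80 x 80 mm, centred at x = 0, y = 80 mm of the unit; bars 10 mm thick, top 125 mm above the bench. The robot must not touch frame or posts.
- window (a point): Centre of the guard's window, level with the top of the frame (125 mm above the bench); axes as the unit's.
- lever_pad (a point): Centre of the top face of the start lever's black paddle (36 x 34 mm), directly under the middle of the window, 20 mm below the top of the frame when up. Pressed fully down it lies 19 mm lower. Moves with the lever.
- lever (a joint): Start lever angle: 0 = up (at rest), 0.30 rad = fully down on its stop. It hinges about a level axis 65 mm from the paddle's centre on the unit's +x side. A spring returns it; the paddle takes about 2 N to start and 6 N fully down.
- tweezers: Bystander: steel tweezers, 100 mm long, lying in front of the unit; origin under the middle.
- probe: Bystander: slim metal probe, about 140 mm long, lying in front of the unit; origin under its handle's middle.
- jar: Bystander: small amber glass jar, 34 mm across, 42 mm high, standing on the base plate on the far (+x) side of the rails; origin under its centre.
- bur_block: Bystander: aluminium block 50 x 35 x 25 mm behind the unit; origin under its centre.
- spray_bottle: Bystander: white bottle, 64 mm across, 160 mm high, standing to one side; origin under its centre.
- beaker: Bystander: open steel beaker, 76 mm across, 85 mm high, standing to one side; origin under its centre.
- dish: Bystander: shallow steel dish 90 x 140 x 30 mm at the left; origin under its centre.
Not all that is in view belongs to the job. Leave any green or pink look-alike of the part that bears cassette_center alone.

How it is judged:
By the outcome, as a careful person would: the job done as asked, in the order asked, and still so for the second after the job is handed in, with the robot touching nothing.
It also fails if it takes over 51 s, if anything falls off the work surface, if the arm or the gripper's body presses on something with over 40 N, if the wrist force passes 120 N, or if a joint passes its speed limit or range.

## Working session

There is one attempt and no reset: what is moved stays moved. The work goes in short steps, Python scripts to look and compute and a tool call to move; the robot and the scene stay as the last step left them, time stands still between calls to the robot, and variables do not carry over. Pictures are saved under pics/ and viewed, and the job is handed in when it is done.

Besides the shell and the picture viewer there is one more tool, called after ">>>" as name(argument=value, ...) on one line, values as JSON. apply_moves: Moves the arm, as the interface text tells. Its arguments: {"type":"object","properties":{"deltas":{"type":"array"}},"required":["deltas"]}

```bash
ls; mkdir -p pics; python3 - <<'E'
from bench import robot, viewer
import cv2
s=robot.state(); print(s, robot.tip_reach)
for c in ["scene","top"]:
    p,d=viewer.read_camera(c); cv2.imwrite(f"pics/{c}0.png",p[:,:,::-1]); i=viewer.camera_info(c); print(c,i)
E
```

```text
pics
{'t': 0.0, 'qpos': array([-1.34119734,  0.33393886,  0.03989947,  1.4662747 , -0.0133892 ,
        1.34330742, -0.05848274]), 'joint_vel': array([ 0.00035192, -0.0012273 , -0.00204122, -0.00070864, -0.00156262,
        0.00097459, -0.00024751]), 'joint_torque': array([-5.47899144e-04, -6.58555698e+01,  1.36503942e+00, -4.05569243e+01,
        1.67143968e-02,  1.24450150e-02,  3.76862147e-06]), 'ee_pos': array([0.20985776, 0.61500775, 0.40380164]), 'ee_rot': array([[-9.46423817e-01,  3.22926911e-01, -4.09670958e-04],
       [ 3.22927144e-01,  9.46422456e-01, -1.61102207e-03],
       [-1.32520589e-04, -1.65700353e-03, -9.99998618e-01]]), 'wrist_force': array([ 0.61427648,  0.25800047, -0.35517017]), 'moment': array([-0.00284131,  0.04395313, -0.0219145 ]), 'width': 1.0010092283261334} 0.1734
scene {'camera_matrix': array([[368.33642015,   0.        , 256.99803245],
       [  0.        , 368.33642015, 189.95477564],
       [  0.        ,   0.        ,   1.        ]]), 'pose': array([[-0.23634414, -0.75938584,  0.60619683,  1.19482666],
       [ 0.97153288, -0.19514148,  0.13432672,  0.14429022],
       [ 0.01628834,  0.62068749,  0.78388885,  0.9978508 ],
       [ 0.        ,  0.        ,  0.        ,  1.        ]])}
top {'camera_matrix': array([[498.41082747,   0.        , 248.05844409],
       [  0.        , 498.41082747, 200.47620815],
       [  0.        ,   0.        ,   1.        ]]), 'pose': array([[-1.85079045e-02,  9.83285766e-01, -1.81125811e-01,
         2.10508603e-01],
       [-9.99823004e-01, -1.88137934e-02,  2.92251751e-05,
        -3.68564490e-03],
       [-3.37892689e-03,  1.81094293e-01,  9.83459933e-01,
         1.71130228e+00],
       [ 0.00000000e+00,  0.00000000e+00,  0.00000000e+00,
         1.00000000e+00]])}
```

View pics/scene0.png

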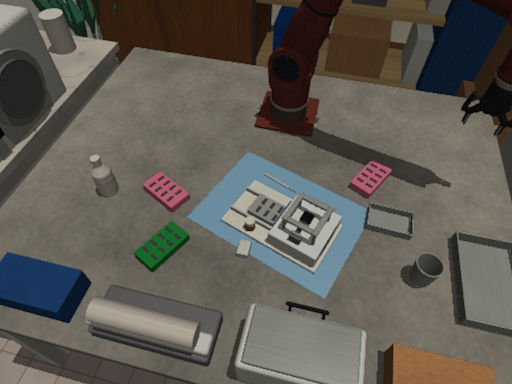

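View pics/top0.png

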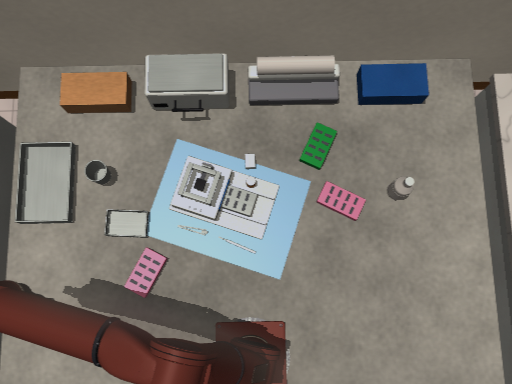

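```bash
cat > h.py <<'E'
import numpy as np, cv2
from bench import robot, viewer, order, spotter
def rc2w(info,u,v,d=None,z=None):
    K=info["camera_matrix"];T=info["pose"]
    r=np.array([(u-K[0,2])/K[0,0],-(v-K[1,2])/K[1,1],-1.0])
    R=T[:3,:3]@r
    if d is None: d=(z-T[2,3])/R[2]
    return T[:3,3]+R*d
def cloud(info,depth):
    K=info["camera_matrix"];T=info["pose"]
    v,u=np.mgrid[:depth.shape[0],:depth.shape[1]]
    r=np.stack([(u-K[0,2])/K[0,0],-(v-K[1,2])/K[1,1],-np.ones(u.shape)],-1)*depth[...,None]
    return r@T[:3,:3].T+T[:3,3]
def proj(info,P):
    K=info["camera_matrix"];T=info["pose"]
    c=(np.atleast_2d(P)-T[:3,3])@T[:3,:3]
    return np.stack([K[0,0]*c[:,0]/-c[:,2]+K[0,2],K[1,1]*-c[:,1]/-c[:,2]+K[1,2]],-1)
E
python3 - <<'E'
from h import *
Z={"unit":0,"tunnel_mouth":.027,"cassette_center":.027,"window":.125,"lever_pad":.105,"guard":0,"jar":0.012,"tweezers":0,"probe":0,"bur_block":0}
for c in ["top","scene"]:
    p,d=viewer.read_camera(c); i=viewer.camera_info(c)
    X=cloud(i,d); np.save(f"{c}.npy",X)
    for n,z in Z.items():
        for r in spotter.pinpoint(c,n)[:3]:
            v,u=r["location"]; print(c,n,round(r["confidence"],2),np.round([u,v],1),np.round(rc2w(i,u,v,z=z),4))
    b=[165,140,120,110] if c=="top" else [200,150,170,130]
    x,y,w,h=b; cv2.imwrite(f"pics/{c}crop.png",cv2.resize(p[y:y+h,x:x+w,::-1],None,fx=4.5,fy=4.5,interpolation=cv2.INTER_CUBIC))
print(robot.state()["t"])
E
```

```text
top unit 0.7 [228.5 198.7] [0.5333 0.0645 0.    ]
top tunnel_mouth 0.64 [224.2 194.9] [0.5418 0.0781 0.027 ]
top tunnel_mouth 0.42 [193.4 228.2] [0.4284 0.184  0.027 ]
top cassette_center 0.88 [235.4 198.3] [0.5292 0.0397 0.027 ]
top cassette_center 0.7 [337.8 201.5] [ 0.5112 -0.3117  0.027 ]
top cassette_center 0.66 [148.2 267.5] [0.2985 0.3355 0.027 ]
top window 0.84 [197.3 183.3] [0.5627 0.1606 0.125 ]
top lever_pad 0.67 [200.1 183.1] [0.5677 0.1534 0.105 ]
top guard 0.66 [222.7 199.3] [0.5316 0.0848 0.    ]
top guard 0.35 [226.2 195.3] [0.5456 0.0724 0.    ]
top guard 0.34 [232.8 198.6] [0.5334 0.0494 0.    ]
top jar 0.52 [251.5 186.6] [ 0.5724 -0.0166  0.012 ]
top tweezers 0.53 [193.9 228. ] [0.4325 0.1853 0.    ]
top probe 0.67 [240.2 244.6] [0.3721 0.0261 0.    ]
top bur_block 0.66 [247.6 162.4] [ 0.6628 -0.0047  0.    ]
scene unit 0.76 [281.4 226.6] [0.5494 0.0846 0.    ]
scene cassette_center 0.88 [273.7 214.5] [0.528  0.0533 0.027 ]
scene cassette_center 0.88 [160.8 243.9] [ 0.7163 -0.2527  0.027 ]
scene cassette_center 0.6 [370.3 178.7] [0.2978 0.3469 0.027 ]
scene window 0.68 [309.4 211.1] [0.558  0.1604 0.125 ]
scene lever_pad 0.58 [306.2 213.7] [0.555 0.153 0.105]
scene guard 0.8 [281.7 221.4] [0.5296 0.0816 0.    ]
scene guard 0.28 [319.7 202. ] [0.4209 0.1909 0.    ]
scene jar 0.45 [251.4 229.6] [ 0.5914 -0.0041  0.012 ]
scene tweezers 0.47 [319.8 199.8] [0.4115 0.19   0.    ]
scene probe 0.55 [277.9 180.8] [0.3648 0.035  0.    ]
scene bur_block 0.56 [249.2 251.7] [0.6625 0.007  0.    ]
1.2
```

View pics/topcrop.png

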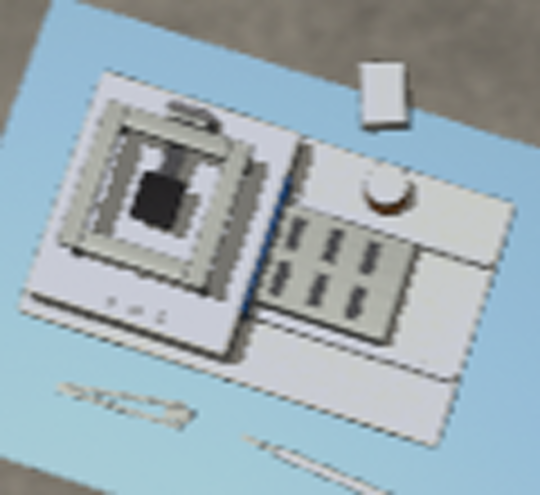

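View pics/scenecrop.png

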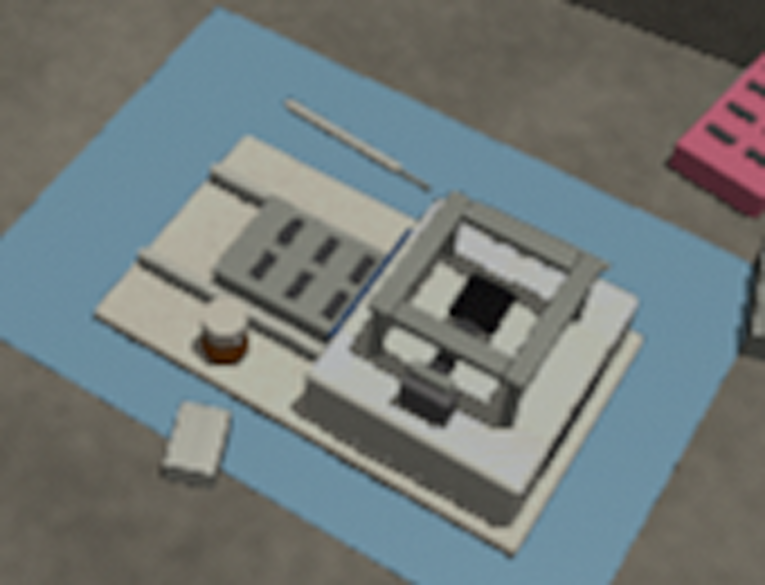

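```bash
python3 - <<'E'
from h import *
def rect(X,z0,z1,c=(0.56,0.13),r=0.16):
    m=(X[...,2]>z0)&(X[...,2]<z1)&(np.hypot(X[...,0]-c[0],X[...,1]-c[1])<r)
    P=X[m]; q=P[:,:2].astype(np.float32)
    (cx,cy),(w,h),a=cv2.minAreaRect(q); return len(P),np.round([cx,cy,w,h],4),round(a,2),np.round(np.median(P[:,2]),4)
for c in ["top","scene"]:
    X=np.load(f"{c}.npy")
    print(c,"guard",rect(X,.117,.135),"housing",rect(X,.058,.072))
    print("table z",np.median(X[(abs(X[...,0]-.3)<.05)&(abs(X[...,1])<.05)][:,2]))
    print("cass",rect(X,.037,.047,(0.528,0.04),.09))
    print("plate",rect(X,.007,.018,(0.535,0.08),.25))
    print("pad",rect(X,.098,.112,(0.562,0.155),.025))
E
```

```text
top guard (561, array([0.5657, 0.154 , 0.1135, 0.1125]), 70.81, np.float64(0.1237)) housing (1535, array([0.5515, 0.1141, 0.2449, 0.181 ]), 70.65, np.float64(0.0637))
table z -0.0006835677738087353
cass (569, array([0.5277, 0.0258, 0.1084, 0.1585]), 70.72, np.float64(0.0416))
plate (1868, array([0.5287, 0.0764, 0.4876, 0.4823]), 85.65, np.float64(0.0108))
pad (109, array([0.5665, 0.1537, 0.0338, 0.0396]), 75.32, np.float64(0.1036))
scene guard (704, array([0.5641, 0.1549, 0.1133, 0.1138]), 70.75, np.float64(0.1249)) housing (1760, array([0.5539, 0.1229, 0.2274, 0.1814]), 71.01, np.float64(0.0654))
table z 0.0019429167984291729
cass (637, array([0.541 , 0.0163, 0.0983, 0.13  ]), 69.91, np.float64(0.0428))
plate (1865, array([0.5107, 0.0716, 0.4167, 0.404 ]), 56.44, np.float64(0.0125))
pad (135, array([0.5658, 0.1543, 0.034 , 0.041 ]), 71.66, np.float64(0.1053))
```

```bash
cat >> h.py <<'E'
A=np.deg2rad(70.8); UY=np.array([np.cos(A),np.sin(A)]); UX=np.array([np.sin(A),-np.cos(A)])
W=np.array([0.565,0.1545]); O=W-0.08*UY
def u2w(x,y): return O+x*UX+y*UY
def w2u(p): d=np.asarray(p)[...,:2]-O; return np.stack([d@UX,d@UY],-1)
E
python3 - <<'E'
from h import *
print(O)
for c in ["top","scene"]:
    X=np.load(f"{c}.npy"); U=w2u(X)
    m=(X[...,2]>.034)&(X[...,2]<.05)&(abs(U[...,0])<.05)&(U[...,1]<-.008)&(U[...,1]>-.2)
    q=U[m]; print(c,m.sum(),np.percentile(q[:,0],[1,99]),np.percentile(q[:,1],[0,1,3,99]))
    m=(X[...,2]>.055)&(X[...,2]<.075)&(abs(U[...,0])<.12)&(abs(U[...,1])<.2)
    print(np.percentile(U[m][:,0],[1,99]),np.percentile(U[m][:,1],[1,99]))
    m=(X[...,2]>.02)&(X[...,2]<.06)&(U[...,0]>.05)&(U[...,0]<.1)&(U[...,1]>-.16)&(U[...,1]<-.02)
    print("jar",np.min(U[m],0),np.max(U[m],0))
R=robot.state()["ee_rot"]; print(np.rad2deg(np.arctan2(R[1,1],R[0,1])))
print("start",u2w(0,-.15), "home",u2w(0,-.055))
E
```

```text
[0.53869067 0.07894989]
top 659 [-0.04030304  0.04115641] [-0.15430142 -0.10777316 -0.10564535 -0.00915768]
[-0.08865986  0.08868802] [-0.0669405   0.15778817]
jar [ 0.05013193 -0.15745514] [ 0.08892748 -0.02338957]
scene 646 [-0.04081393  0.03904006] [-0.10755301 -0.10598613 -0.10399541 -0.01090382]
[-0.08286051  0.08913892] [-0.06745399  0.15938557]
jar [ 0.05011552 -0.11815374] [ 0.09074629 -0.02828161]
71.15903686854699
start [ 0.48936067 -0.06270657] home [0.520603   0.02700919]
```

>>> apply_moves(deltas=[0,2.8,-2.5,0,0,0,0,0,2.8,-2.5,0,0,0,0,0,2.8,-2.5,0,0,0,0,0,2.8,-2.5,0,0,0,0,0,2.8,-2.5,0,0,0,0])

```text
t: 1.62
ee_pos: [0.351, 0.4888, 0.4049]
ee_rot: [[-0.946, 0.323, 0.0], [0.323, 0.946, 0.0], [-0.0, 0.0, -1.0]]
wrist_force: [0.6, 1.7, -0.8]
width: 0.3
```

>>> apply_moves(deltas=[0,0.87,-3.45,0,0,0,0,0,0.87,-3.45,0,0,0,0,0,0.87,-3.45,0,0,0,0,0,0.87,-3.45,0,0,0,0,0,0.87,-3.45,0,0,0,0])

```text
t: 2.03
ee_pos: [0.3936, 0.3159, 0.4048]
ee_rot: [[-0.946, 0.323, 0.0], [0.323, 0.946, 0.0], [0.0, 0.0, -1.0]]
wrist_force: [1.3, 1.0, 0.5]
width: -0.006
```

>>> apply_moves(deltas=[0,0.87,-3.45,0,0,0,0,0,0.87,-3.45,0,0,0,0,0,0.87,-3.45,0,0,0,0,0,0.87,-3.45,0,0,0,0,0,0.87,-3.45,0,0,0,0])

```text
t: 2.45
ee_pos: [0.437, 0.1433, 0.405]
ee_rot: [[-0.946, 0.323, 0.001], [0.323, 0.946, 0.001], [-0.0, 0.001, -1.0]]
wrist_force: [0.9, 0.3, -0.3]
width: 0.001
```

>>> apply_moves(deltas=[0,1.04,-4.12,0,0,0,-0.36,0,1.04,-4.12,0,0,0,0,0,1.04,-4.12,0,0,0,0,0,1.04,-4.12,0,0,0,0,0,1.04,-4.12,0,0,0,0])

```text
t: 2.87
ee_pos: [0.4878, -0.0591, 0.4052]
ee_rot: [[-0.944, 0.329, 0.001], [0.329, 0.944, 0.001], [-0.001, 0.001, -1.0]]
wrist_force: [1.6, 0.9, 0.4]
width: -0.002
```

>>> apply_moves(deltas=[0,0,0,-2,0,0,0,0,0,0,-3,0,0,0,0,0,0,-2,0,0,0,0,0,0,-1,0,0,0,0,0,0,0,0,0,0])

```text
t: 3.28
ee_pos: [0.4871, -0.0567, 0.3229]
ee_rot: [[-0.944, 0.329, -0.003], [0.329, 0.944, -0.001], [0.003, -0.002, -1.0]]
wrist_force: [0.6, -0.2, 0.1]
width: 0.001
```

```bash
python3 - <<'E'
from h import *
s=robot.state(); print(s["t"],s["ee_pos"],w2u(s["ee_pos"]))
i=viewer.camera_info("wrist"); p,d=viewer.read_camera("wrist"); cv2.imwrite("pics/w1.png",p[:,:,::-1])
p2,_=viewer.read_camera("top"); cv2.imwrite("pics/t1.png",p2[100:300,130:330,::-1].repeat(3,0).repeat(3,1))
X=cloud(i,d); U=w2u(X)
for a,b in [(.117,.135),(.034,.05),(.055,.075)]:
    m=(X[...,2]>a)&(X[...,2]<b)&(abs(U[...,0])<.12)&(abs(U[...,1])<.2)
    if m.sum(): print(a,m.sum(),np.percentile(U[m][:,0],[1,99]),np.percentile(U[m][:,1],[1,99]),np.median(X[m][:,2]))
m=(X[...,2]>.034)&(X[...,2]<.05)&(abs(U[...,0])<.045)&(U[...,1]<-.008)&(U[...,1]>-.2)
print(np.percentile(U[m],[1,50,99],axis=0))
E
```

```text
3.2833 [ 0.48714616 -0.05672592  0.32294552] [-0.00405817 -0.1450803 ]
0.117 164 [0.03313595 0.05550154] [0.02639665 0.02885996] 0.1194260039394519
0.034 12364 [-0.08222366  0.07411217] [-0.10352003  0.00770712] 0.0409003257756623
0.055 15353 [-0.08799505  0.08601385] [0.00047859 0.0707982 ] 0.06372250317101588
[[-0.04013839 -0.10378361]
 [-0.00427867 -0.05661447]
 [ 0.03754304 -0.00902715]]
```

View pics/w1.png

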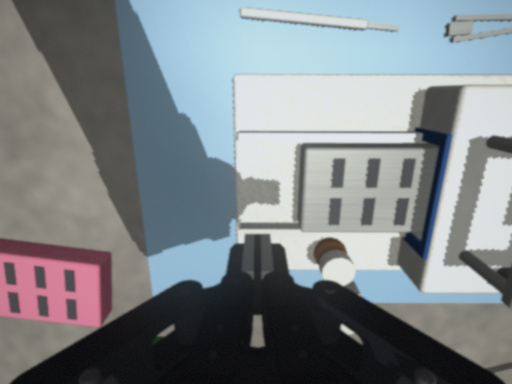

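View pics/t1.png

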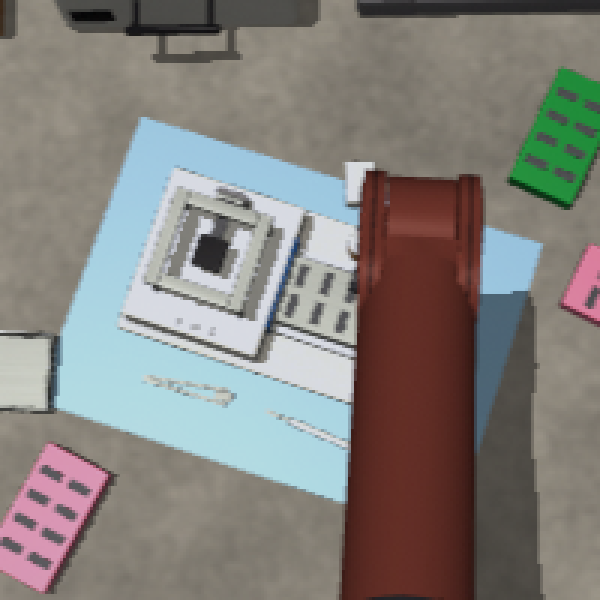

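```bash
python3 - <<'E'
from h import *
s=robot.state(); i=viewer.camera_info("wrist"); p,d=viewer.read_camera("wrist")
X=cloud(i,d); T=(X-s["ee_pos"])@s["ee_rot"]
print("cam in tool",(i["pose"][:3,3]-s["ee_pos"])@s["ee_rot"])
m0=(d>0)&(abs(T[...,0])<.12)&(abs(T[...,1])<.12)&(X[...,2]>.13)
for z in np.arange(.06,.18,.01):
    m=m0&(T[...,2]>z)&(T[...,2]<z+.01)
    if m.sum(): print(round(z,3),m.sum(),T[m].min(0).round(4),T[m].max(0).round(4))
E
```

```text
cam in tool [0.08065126 0.00113676 0.03197835]
0.07 2 [ 0.0207 -0.0142  0.0798] [0.0211 0.0175 0.08  ]
0.08 5423 [ 0.0085 -0.0611  0.08  ] [0.0206 0.0633 0.09  ]
0.09 10215 [-0.0041 -0.06    0.09  ] [0.0186 0.062  0.1   ]
0.1 7581 [-0.0107 -0.0517  0.1   ] [0.0186 0.0539 0.11  ]
0.11 6235 [-0.0108 -0.044   0.11  ] [0.0163 0.0468 0.12  ]
0.12 3512 [-0.0122 -0.0353  0.12  ] [0.0144 0.0393 0.13  ]
0.13 1034 [-0.0113 -0.0288  0.13  ] [0.0142 0.0254 0.14  ]
0.14 655 [ 0.0061 -0.0123  0.14  ] [0.0117 0.0149 0.15  ]
0.15 606 [ 0.006  -0.0122  0.15  ] [0.0117 0.0148 0.1599]
0.16 450 [ 0.0061 -0.0124  0.16  ] [0.0117 0.0149 0.1699]
0.17 14 [ 0.0101 -0.0051  0.17  ] [0.0109 0.0078 0.1715]
```

>>> apply_moves(deltas=[0,0.12,-0.57,-3,0,0,0,0,0,0,-3,0,0,0,0,0,0,-3,0,0,0,0,0,0,-2,0,0,0,0,0,0,-0.7,0,0,0])

```text
t: 3.85
ee_pos: [0.4887, -0.0621, 0.2063]
ee_rot: [[-0.945, 0.328, -0.002], [0.328, 0.945, -0.0], [0.002, -0.001, -1.0]]
wrist_force: [-0.3, -0.3, -0.0]
width: 0.002
```

>>> apply_moves(deltas=[0,0,0,0,0,0,0,0,0,0,0,0,0,0])

```text
t: 4.02
ee_pos: [0.4899, -0.0626, 0.209]
ee_rot: [[-0.944, 0.329, 0.001], [0.329, 0.944, -0.0], [-0.001, 0.0, -1.0]]
wrist_force: [1.2, -0.6, 0.7]
width: -0.0
```

```bash
cat > st.py <<'E'
from h import *
s=robot.state(); print(s["t"],s["ee_pos"].round(4),"unit",w2u(s["ee_pos"]).round(4),"tipz",round(s["ee_pos"][2]-.1734,4),"F unit",(s["wrist_force"][:2]@UX).round(2),(s["wrist_force"][:2]@UY).round(2),s["wrist_force"][2].round(2)); print("tilt",s["ee_rot"][:,2].round(4),np.rad2deg(np.arctan2(s["ee_rot"][1,1],s["ee_rot"][0,1])).round(2))
E
python3 st.py
```

```text
4.0167 [ 0.4899 -0.0626  0.209 ] unit [ 0.0005 -0.1497] tipz 0.0356 F unit 1.36 -0.11 0.74
tilt [ 0.0014 -0.     -1.    ] 70.8
```

>>> apply_moves(deltas=[0,0,0,-1.2,0,0,0,0,0,0,0,0,0,0,0,0.3,0.94,0,0,0,0,0,0.3,0.94,0,0,0,0,0,0.16,0.47,0,0,0,0])

```text
t: 4.43
ee_pos: [0.4975, -0.0371, 0.1962]
ee_rot: [[-0.945, 0.327, 0.001], [0.327, 0.945, 0.001], [-0.001, 0.001, -1.0]]
wrist_force: [0.6, -0.5, -0.3]
width: -0.001
```

>>> apply_moves(deltas=[0,0.16,0.47,0,0,0,0,0,0.16,0.47,0,0,0,0,0,0.16,0.47,0,0,0,0,0,0.16,0.47,0,0,0,0])

```text
t: 4.77
ee_pos: [0.5033, -0.0203, 0.1959]
ee_rot: [[-0.944, 0.329, 0.0], [0.329, 0.944, -0.001], [-0.0, -0.0, -1.0]]
wrist_force: [-0.9, -3.3, 2.5]
width: -0.002
```

```bash
python3 st.py
```

```text
4.7667 [ 0.5033 -0.0203  0.1959] unit [-0.0008 -0.1054] tipz 0.0225 F unit 0.27 -3.38 2.48
tilt [ 1.e-04 -5.e-04 -1.e+00] 70.77
```

>>> apply_moves(deltas=[0,0.16,0.47,0,0,0,0,0,0.16,0.47,0,0,0,0,0,0.16,0.47,0,0,0,0,0,0.16,0.47,0,0,0,0,0,0.16,0.47,0,0,0,0])

```text
t: 5.18
ee_pos: [0.5112, 0.0037, 0.1957]
ee_rot: [[-0.944, 0.329, -0.0], [0.329, 0.944, -0.0], [0.0, -0.0, -1.0]]
wrist_force: [-2.1, -3.7, 2.7]
width: 0.004
```

>>> apply_moves(deltas=[0,0.16,0.47,0,0,0,0,0,0.16,0.47,0,0,0,0,0,0.1,0.28,0,0,0,0,0,0.1,0.28,0,0,0,0])

```text
t: 5.52
ee_pos: [0.5164, 0.0187, 0.1957]
ee_rot: [[-0.944, 0.329, -0.0], [0.329, 0.944, -0.0], [0.0, -0.0, -1.0]]
wrist_force: [-1.1, -4.0, 3.4]
width: -0.001
```

```bash
python3 st.py
```

```text
5.5167 [0.5164 0.0187 0.1957] unit [-0.0012 -0.0643] tipz 0.0223 F unit 0.22 -4.11 3.42
tilt [-1.e-04 -1.e-04 -1.e+00] 70.82
```

Now slowly onto the backstop.

>>> apply_moves(deltas=[0,0.1,0.28,0,0,0,0,0,0.07,0.19,0,0,0,0,0,0.03,0.1,0,0,0,0])

```text
t: 5.77
ee_pos: [0.5184, 0.0243, 0.1957]
ee_rot: [[-0.944, 0.329, -0.0], [0.329, 0.944, 0.0], [0.0, 0.0, -1.0]]
wrist_force: [-1.6, -2.7, 2.7]
width: 0.002
```

```bash
python3 st.py
```

```text
5.7667 [0.5184 0.0243 0.1957] unit [-0.0012 -0.0583] tipz 0.0223 F unit -0.6 -3.08 2.67
tilt [-0.  0. -1.] 70.81
```

>>> apply_moves(deltas=[0,0.03,0.1,0,0,0,0,0,0.03,0.1,0,0,0,0])

```text
t: 5.93
ee_pos: [0.5189, 0.0259, 0.1957]
ee_rot: [[-0.944, 0.329, -0.0], [0.329, 0.944, -0.0], [0.0, -0.0, -1.0]]
wrist_force: [-1.0, -2.7, 3.6]
width: -0.0
```

```bash
python3 st.py
```

```text
5.9333 [0.5189 0.0259 0.1957] unit [-0.0013 -0.0566] tipz 0.0223 F unit -0.09 -2.89 3.55
tilt [-1.e-04 -1.e-04 -1.e+00] 70.78
```

>>> apply_moves(deltas=[0,0.03,0.1,0,0,0,0,0,0.03,0.1,0,0,0,0,0,0.03,0.1,0,0,0,0])

```text
t: 6.18
ee_pos: [0.5198, 0.029, 0.1957]
ee_rot: [[-0.944, 0.329, -0.0], [0.329, 0.944, -0.0], [0.0, -0.0, -1.0]]
wrist_force: [-0.8, -3.4, 1.4]
width: 0.0
```

```bash
python3 st.py
```

```text
6.1833 [0.5198 0.029  0.1957] unit [-0.0014 -0.0534] tipz 0.0223 F unit 0.4 -3.5 1.38
tilt [-1.e-04 -0.e+00 -1.e+00] 70.79
```

>>> apply_moves(deltas=[0,0.03,0.1,0,0,0,0,0,0.03,0.1,0,0,0,0])

```text
t: 6.35
ee_pos: [0.5204, 0.0311, 0.1957]
ee_rot: [[-0.944, 0.329, -0.0], [0.329, 0.944, -0.0], [0.0, -0.0, -1.0]]
wrist_force: [-1.4, -5.6, 2.6]
width: -0.002
```

```bash
python3 st.py
```

```text
6.35 [0.5204 0.0311 0.1957] unit [-0.0015 -0.0512] tipz 0.0223 F unit 0.55 -5.77 2.63
tilt [-1.e-04 -1.e-04 -1.e+00] 70.8
```

>>> apply_moves(deltas=[0,0.03,0.1,0,0,0,0,0,0,0,0,0,0,0])

```text
t: 6.52
ee_pos: [0.5205, 0.0312, 0.1957]
ee_rot: [[-0.944, 0.329, -0.001], [0.329, 0.944, -0.001], [0.0, -0.001, -1.0]]
wrist_force: [-2.8, -6.2, 4.0]
width: 0.0
```

```bash
python3 st.py
```

```text
6.5167 [0.5205 0.0312 0.1957] unit [-0.0015 -0.051 ] tipz 0.0223 F unit -0.6 -6.83 3.95
tilt [-7.0e-04 -1.1e-03 -1.0e+00] 70.77
```

>>> apply_moves(deltas=[0,0.03,0.1,0,0,0,0,0,0,0,0,0,0,0])

```text
t: 6.68
ee_pos: [0.5206, 0.0314, 0.1957]
ee_rot: [[-0.944, 0.33, -0.001], [0.33, 0.944, -0.002], [0.001, -0.002, -1.0]]
wrist_force: [-4.1, -9.6, 7.0]
width: 0.001
```

```bash
python3 st.py
```

```text
6.6833 [0.5206 0.0314 0.1957] unit [-0.0014 -0.0508] tipz 0.0223 F unit -0.68 -10.37 7.04
tilt [-0.0013 -0.0019 -1.    ] 70.71
```

>>> apply_moves(deltas=[0,0.03,0.1,0,0,0,0,0,0,0,0,0,0,0,0,-0.33,-0.94,0,0,0,0,0,-0.66,-1.88,0,0,0,0,0,-0.66,-1.88,0,0,0,0])

```text
t: 7.1
ee_pos: [0.5047, -0.0126, 0.1956]
ee_rot: [[-0.945, 0.327, 0.0], [0.327, 0.945, 0.001], [-0.0, 0.001, -1.0]]
wrist_force: [0.5, 0.1, 0.1]
width: 0.001
```

>>> apply_moves(deltas=[0,0,0,2,0,0,0,0,0,0,4,0,0,0,0,0,0,4,0,0,0,0,0,0,3,0,0,0,0,0,0,0,0,0,0])

```text
t: 7.52
ee_pos: [0.5066, -0.0131, 0.3317]
ee_rot: [[-0.944, 0.329, 0.009], [0.329, 0.944, 0.003], [-0.007, 0.006, -1.0]]
wrist_force: [1.6, 0.3, 0.4]
width: -0.002
```

```bash
python3 st.py; python3 - <<'E'
from h import *
i=viewer.camera_info("wrist"); p,d=viewer.read_camera("wrist"); cv2.imwrite("pics/w2.png",p[:,:,::-1])
p2,d2=viewer.read_camera("scene"); cv2.imwrite("pics/s2.png",p2[150:280,200:370,::-1].repeat(4,0).repeat(4,1))
for j,dd in [(i,d),(viewer.camera_info("scene"),d2)]:
    X=cloud(j,dd); U=w2u(X)
    m=(X[...,2]>.034)&(X[...,2]<.05)&(abs(U[...,0])<.045)&(U[...,1]<-.008)&(U[...,1]>-.12)
    print(m.sum(),np.percentile(U[m],[1,50,99],axis=0).round(4).tolist())
E
```

```text
7.5167 [ 0.5066 -0.0131  0.3317] unit [-0.     -0.0975] tipz 0.1583 F unit 1.43 0.83 0.36
tilt [ 0.009   0.0033 -1.    ] 70.81
2749 [[-0.0408, -0.0363], [-0.0048, -0.0229], [0.0367, -0.0084]]
204 [[-0.0394, -0.0391], [0.0016, -0.0246], [0.0376, -0.0097]]
```

View pics/w2.png

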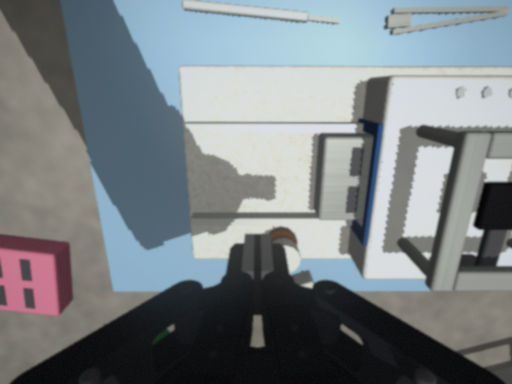

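View pics/s2.png

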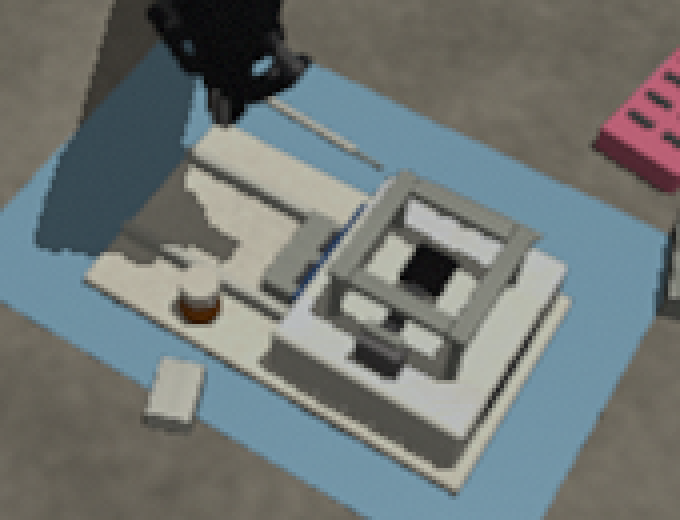

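>>> apply_moves(deltas=[0,0,0,3,0,0,0,0,1.55,3.8,1,0,0,0,0,1.55,3.8,0,0,0,0,0,1.55,3.8,0,0,0,0,0,1.55,3.8,0,0,0,0])

```text
t: 8.03
ee_pos: [0.5666, 0.1405, 0.3642]
ee_rot: [[-0.944, 0.329, -0.002], [0.329, 0.944, 0.0], [0.002, -0.0, -1.0]]
wrist_force: [1.2, -0.9, -0.5]
width: 0.003
```

>>> apply_moves(deltas=[0,0,0.8,0,0,0,0,0,0,0.6,0,0,0,0,0,0,0,0,0,0,0])

```text
t: 8.28
ee_pos: [0.5661, 0.1538, 0.3638]
ee_rot: [[-0.945, 0.327, -0.002], [0.327, 0.945, -0.001], [0.002, -0.002, -1.0]]
wrist_force: [-0.0, -0.4, 0.2]
width: 0.0
```

```bash
python3 st.py; python3 - <<'E'
from h import *
s=robot.state();i=viewer.camera_info("wrist"); p,d=viewer.read_camera("wrist"); cv2.imwrite("pics/w3.png",p[:,:,::-1])
X=cloud(i,d);U=w2u(X)
T=(X-s["ee_pos"])@s["ee_rot"]
m=(X[...,2]>.115)&(X[...,2]<.132)&(d>0)&(T[...,2]>.18)
print(m.sum(),np.percentile(U[m],[0.5,99.5],axis=0).round(4).tolist(), np.median(X[m][:,2]))
# inner window edges: bars sampled
k=m&(abs(U[...,1]-.08)<.03); a=U[k][:,0]; print("x bars", [np.percentile(a[(a<0)],[1,99]).round(4), np.percentile(a[a>0],[1,99]).round(4) if (a>0).any() else None])
k=m&(abs(U[...,0])<.03); a=U[k][:,1]-.08; print("y bars", np.percentile(a[a<0],[1,99]).round(4) if (a<0).any() else None, np.percentile(a[a>0],[1,99]).round(4) if (a>0).any() else None)
k=(X[...,2]>.095)&(X[...,2]<.112)&(abs(U[...,0])<.03)&(abs(U[...,1]-.08)<.03)
print("pad",k.sum(),np.percentile(U[k],[1,99],axis=0).round(4).tolist(),np.median(X[k][:,2]))
E
```

```text
8.2833 [0.5661 0.1538 0.3638] unit [0.0013 0.0797] tipz 0.1904 F unit 0.11 -0.42 0.2
tilt [-0.0025 -0.0012 -1.    ] 70.92
9837 [[-0.056, 0.0284], [0.0547, 0.1392]] 0.12364459603497541
x bars [array([-0.056 , -0.0401]), array([0.0393, 0.055 ])]
y bars [-0.0518 -0.0361] [0.0436 0.0593]
pad 1998 [[-0.018, 0.0671], [0.0287, 0.1001]] 0.10364586704179715
```

View pics/w3.png

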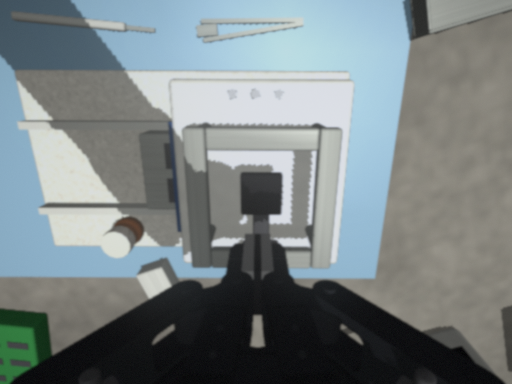

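>>> apply_moves(deltas=[0,0.33,0.18,0,0,0,0,0,0,0,-1.5,0,0,0,0,0,0,-1.5,0,0,0,0,0,0,-1,0,0,0,0,0,0,0,0,0,0])

```text
t: 8.75
ee_pos: [0.5692, 0.1529, 0.3236]
ee_rot: [[-0.944, 0.331, -0.003], [0.331, 0.944, -0.001], [0.002, -0.002, -1.0]]
wrist_force: [-0.2, 0.1, 0.5]
width: -0.002
```

```bash
python3 st.py; python3 - <<'E'
from h import *
p,d=viewer.read_camera("wrist"); cv2.imwrite("pics/w4.png",p[:,:,::-1])
p,d=viewer.read_camera("top"); cv2.imwrite("pics/t4.png",p[140:220,160:260,::-1].repeat(6,0).repeat(6,1))
p2,d2=viewer.read_camera("scene"); cv2.imwrite("pics/s4.png",p2[150:280,230:370,::-1].repeat(4,0).repeat(4,1))
E
```

```text
8.75 [0.5692 0.1529 0.3236] unit [0.0045 0.0799] tipz 0.1502 F unit -0.21 0.08 0.51
tilt [-0.0029 -0.0013 -1.    ] 70.7
```

View pics/w4.png

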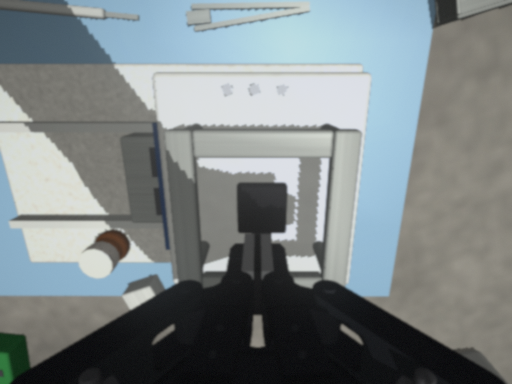

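View pics/s4.png

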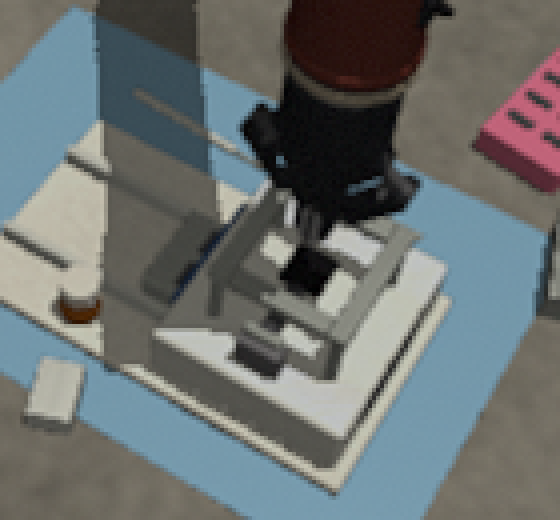

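>>> apply_moves(deltas=[0,0.08,0.25,0,0,0,0,0,0,0,-1,0,0,0,0,0,0,0,-1,0,0,0,0,0,0,-1,0,0,0,0,0,0,0,0,0,0])

```text
invalid input
```

```bash
python3 st.py; python3 - <<'E'
from h import *
p,d=viewer.read_camera("wrist"); cv2.imwrite("pics/w5.png",p[:,:,::-1])
E
```

```text
8.9 [0.5701 0.1536 0.3262] unit [0.0051 0.0809] tipz 0.1528 F unit 0.57 0.58 0.44
tilt [ 6.e-04  1.e-04 -1.e+00] 70.75
```

View pics/w5.png

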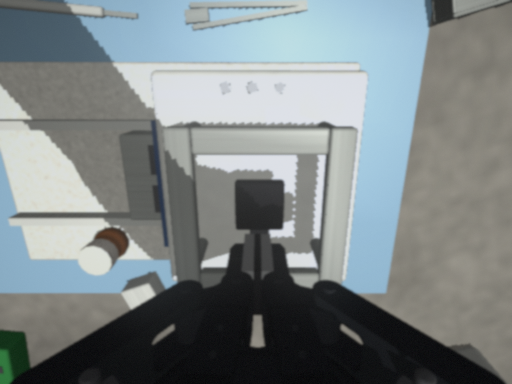

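>>> apply_moves(deltas=[0,0.05,0.14,0,0,0,0,0,0,0,-1,0,0,0,0,0,0,-1,0,0,0,0,0,0,-1,0,0,0,0,0,0,0,0,0,0])

```text
t: 9.37
ee_pos: [0.5694, 0.1556, 0.2927]
ee_rot: [[-0.944, 0.329, -0.004], [0.329, 0.944, -0.002], [0.003, -0.003, -1.0]]
wrist_force: [-0.6, 0.1, -0.3]
width: 0.002
```

```bash
python3 st.py; python3 - <<'E'
from h import *
p,d=viewer.read_camera("wrist"); cv2.imwrite("pics/w6.png",p[:,:,::-1])
E
python3 st.py
```

```text
9.3667 [0.5694 0.1556 0.2927] unit [0.0038 0.0825] tipz 0.1193 F unit -0.61 -0.11 -0.31
tilt [-0.0036 -0.0017 -1.    ] 70.81
9.4167 [0.5697 0.1556 0.2938] unit [0.0041 0.0826] tipz 0.1204 F unit 0.13 0.81 0.23
tilt [-0.0027 -0.0014 -1.    ] 70.8
```

View pics/w6.png

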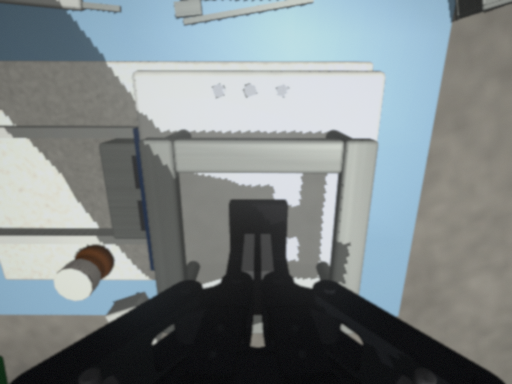

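>>> apply_moves(deltas=[0,0,0,-0.5,0,0,0,0,0,0,-0.5,0,0,0,0,0,0,0,-0.5,0,0,0,0,0,0,0,0,0,0])

```text
invalid input
```

```bash
python3 st.py
```

```text
9.4167 [0.5697 0.1556 0.2938] unit [0.0041 0.0826] tipz 0.1204 F unit 0.13 0.81 0.23
tilt [-0.0027 -0.0014 -1.    ] 70.8
```

>>> apply_moves(deltas=[0,0,0,-0.5,0,0,0,0,0,0,-0.5,0,0,0,0,0,0,-0.5,0,0,0,0,0,0,0,0,0,0])

```text
t: 9.75
ee_pos: [0.57, 0.1556, 0.2795]
ee_rot: [[-0.944, 0.329, -0.001], [0.329, 0.944, -0.001], [0.001, -0.001, -1.0]]
wrist_force: [0.0, 0.6, -0.2]
width: 0.002
```

```bash
python3 st.py
```

```text
9.75 [0.57   0.1556 0.2795] unit [0.0044 0.0827] tipz 0.1061 F unit -0.17 0.54 -0.15
tilt [-1.2e-03 -6.0e-04 -1.0e+00] 70.81
```

>>> apply_moves(deltas=[0,0,0,-0.5,0,0,0,0,0,0,-0.3,0,0,0,0,0,0,0,0,0,0])

```text
t: 10.0
ee_pos: [0.5704, 0.1557, 0.2723]
ee_rot: [[-0.944, 0.329, 0.0], [0.329, 0.944, 0.0], [-0.0, 0.0, -1.0]]
wrist_force: [-1.7, 1.2, 3.6]
width: 0.0
```

```bash
python3 st.py
```

```text
10.0 [0.5704 0.1557 0.2723] unit [0.0047 0.0829] tipz 0.0989 F unit -1.99 0.62 3.57
tilt [ 1.e-04  0.e+00 -1.e+00] 70.8
```

Contact with the paddle (3.6 N). Continue to the stop.

>>> apply_moves(deltas=[0,0,0,-0.4,0,0,0,0,0,0,-0.3,0,0,0,0,0,0,0,0,0,0])

```text
t: 10.25
ee_pos: [0.5706, 0.1557, 0.2656]
ee_rot: [[-0.944, 0.329, 0.001], [0.329, 0.944, 0.0], [-0.001, 0.0, -1.0]]
wrist_force: [-0.3, -0.3, 5.6]
width: -0.001
```

```bash
python3 st.py
```

```text
10.25 [0.5706 0.1557 0.2656] unit [0.0049 0.083 ] tipz 0.0922 F unit -0.17 -0.35 5.56
tilt [ 8.e-04  2.e-04 -1.e+00] 70.8
```

>>> apply_moves(deltas=[0,0,0,-0.2,0,0,0,0,0,0,-0.1,0,0,0,0])

```text
invalid input
```

```bash
python3 st.py
```

```text
10.25 [0.5706 0.1557 0.2656] unit [0.0049 0.083 ] tipz 0.0922 F unit -0.17 -0.35 5.56
tilt [ 8.e-04  2.e-04 -1.e+00] 70.8
```

>>> apply_moves(deltas=[0,0,0,-0.1,0,0,0,0,0,0,-0.1,0,0,0,0])

```text
invalid input
```

```bash
python3 st.py
```

```text
10.25 [0.5706 0.1557 0.2656] unit [0.0049 0.083 ] tipz 0.0922 F unit -0.17 -0.35 5.56
tilt [ 8.e-04  2.e-04 -1.e+00] 70.8
```

>>> apply_moves(deltas=[0,0,0,-0.2,0,0,0,0,0,0,-0.1,0,0,0])

```text
t: 10.42
ee_pos: [0.5708, 0.1556, 0.2631]
ee_rot: [[-0.944, 0.329, 0.001], [0.329, 0.944, 0.0], [-0.001, 0.001, -1.0]]
wrist_force: [-0.0, 0.2, 5.6]
width: 0.004
```

```bash
python3 st.py
```

```text
10.4167 [0.5708 0.1556 0.2631] unit [0.0051 0.0829] tipz 0.0897 F unit -0.08 0.16 5.56
tilt [ 1.4e-03  3.0e-04 -1.0e+00] 70.79
```

>>> apply_moves(deltas=[0,0,0,-0.1,0,0,0,0,0,0,0,0,0,0])

```text
t: 10.58
ee_pos: [0.5709, 0.1555, 0.2625]
ee_rot: [[-0.944, 0.329, 0.002], [0.329, 0.944, 0.0], [-0.001, 0.001, -1.0]]
wrist_force: [-2.6, -0.5, 9.4]
width: -0.002
```

```bash
python3 st.py
```

```text
10.5833 [0.5709 0.1555 0.2625] unit [0.0052 0.0829] tipz 0.0891 F unit -2.26 -1.34 9.41
tilt [ 1.5e-03  4.0e-04 -1.0e+00] 70.78
```

>>> apply_moves(deltas=[0,0,0,-0.1,0,0,0,0,0,0,0,0,0,0])

```text
t: 10.75
ee_pos: [0.571, 0.1555, 0.2621]
ee_rot: [[-0.944, 0.329, 0.002], [0.329, 0.944, 0.001], [-0.001, 0.001, -1.0]]
wrist_force: [-4.4, -1.7, 14.7]
width: -0.002
```

```bash
python3 st.py
```

```text
10.75 [0.571  0.1555 0.2621] unit [0.0053 0.0829] tipz 0.0887 F unit -3.62 -3.05 14.69
tilt [ 1.7e-03  8.0e-04 -1.0e+00] 70.78
```

>>> apply_moves(deltas=[0,0,0,-0.1,0,0,0,0,0,0,0,0,0,0])

```text
t: 10.92
ee_pos: [0.5711, 0.1554, 0.2618]
ee_rot: [[-0.944, 0.329, 0.002], [0.329, 0.944, 0.001], [-0.001, 0.002, -1.0]]
wrist_force: [-7.9, -2.1, 21.8]
width: 0.0
```

```bash
python3 st.py; python3 - <<'E'
from h import *
p,d=viewer.read_camera("wrist"); cv2.imwrite("pics/w7.png",p[:,:,::-1])
p2,d2=viewer.read_camera("scene"); cv2.imwrite("pics/s7.png",p2[150:280,230:370,::-1].repeat(4,0).repeat(4,1))
E
```

```text
10.9167 [0.5711 0.1554 0.2618] unit [0.0054 0.0829] tipz 0.0884 F unit -6.74 -4.58 21.76
tilt [ 0.0018  0.0013 -1.    ] 70.78
```

View pics/w7.png

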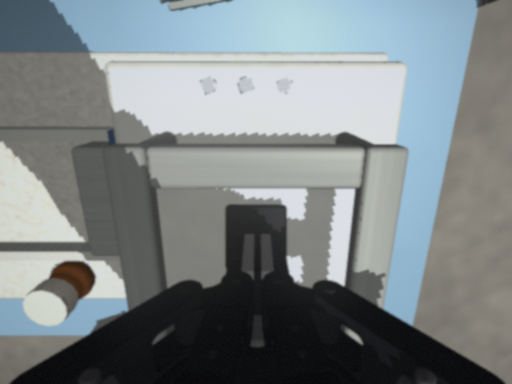

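View pics/s7.png

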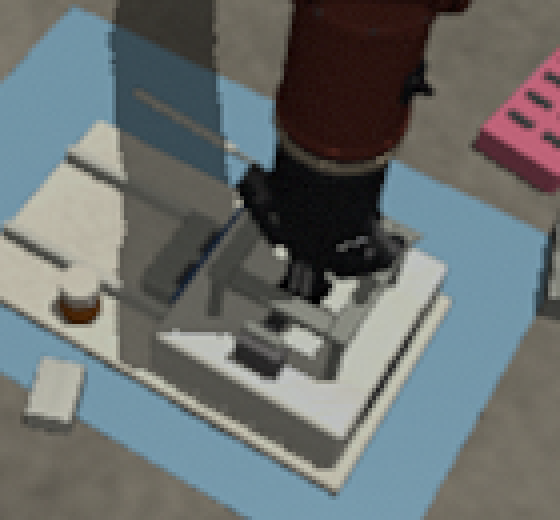

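>>> apply_moves(deltas=[0,0,0,0,0,0,0,0,0,0,0,0,0,0,0,0,0,0,0,0,0,0,0,0,0,0,0,0,0,0,0,0,0,0,0])

```text
t: 11.43
ee_pos: [0.571, 0.1555, 0.2618]
ee_rot: [[-0.944, 0.329, 0.002], [0.329, 0.944, 0.001], [-0.001, 0.002, -1.0]]
wrist_force: [-6.6, -1.8, 20.2]
width: -0.001
```

>>> apply_moves(deltas=[0,0,0,0,0,0,0,0,0,0,0,0,0,0,0,0,0,0,0,0,0,0,0,0,0,0,0,0,0,0,0,0,0,0,0])

```text
t: 11.85
ee_pos: [0.5711, 0.1554, 0.2618]
ee_rot: [[-0.944, 0.329, 0.002], [0.329, 0.944, 0.001], [-0.001, 0.002, -1.0]]
wrist_force: [-6.6, -1.5, 21.1]
width: -0.003
```

>>> apply_moves(deltas=[0,0,0,0,0,0,0,0,0,0,0,0,0,0,0,0,0,0,0,0,0,0,0,0,0,0,0,0,0,0,0,0,0,0,0])

```text
t: 12.27
ee_pos: [0.571, 0.1554, 0.2618]
ee_rot: [[-0.944, 0.329, 0.002], [0.329, 0.944, 0.001], [-0.001, 0.002, -1.0]]
wrist_force: [-5.8, -1.4, 20.7]
width: 0.002
```

```bash
python3 st.py; python3 - <<'E'
from h import *
i=viewer.camera_info("wrist");p,d=viewer.read_camera("wrist")
X=cloud(i,d);U=w2u(X)
for v in (208,215,222,229): print(v,U[v,257].round(4),X[v,257,2].round(4))
E
```

```text
12.2667 [0.571  0.1554 0.2618] unit [0.0054 0.0828] tipz 0.0884 F unit -5.02 -3.26 20.67
tilt [ 0.002   0.0013 -1.    ] 70.77
208 [-0.0145  0.0843] 0.0792
215 [-0.011   0.0843] 0.0806
222 [-0.0069  0.0843] 0.0807
229 [-0.0036  0.0842] 0.0827
```

>>> apply_moves(deltas=[0,0,0,0.5,0,0,0,0,0,0,0.8,0,0,0,0,0,0,1,0,0,0,0,0,0,1,0,0,0,0,0,0,1,0,0,0])

```text
t: 12.73
ee_pos: [0.5703, 0.1555, 0.3034]
ee_rot: [[-0.944, 0.329, -0.0], [0.329, 0.944, -0.0], [0.0, -0.0, -1.0]]
wrist_force: [-0.2, -0.1, 0.2]
width: 0.002
```

>>> apply_moves(deltas=[0,0,0,2,0,0,0,0,0,0,2,0,0,0,0,0,0,3,0,0,0,0,0,0,3,0,0,0,0,0,0,2,0,0,0])

```text
t: 13.15
ee_pos: [0.5705, 0.1553, 0.426]
ee_rot: [[-0.944, 0.329, 0.002], [0.329, 0.944, 0.001], [-0.002, 0.002, -1.0]]
wrist_force: [0.0, 0.3, 0.0]
width: 0.001
```

>>> apply_moves(deltas=[0,0,-3,0,0,0,0,0,0,-4,0,0,0,0,0,0,-4,0,0,0,0,0,0,-4,0,0,0,0,0,0,-4,0,0,0,0])

```text
t: 13.57
ee_pos: [0.5698, -0.0363, 0.4233]
ee_rot: [[-0.944, 0.329, 0.0], [0.329, 0.944, 0.0], [-0.0, 0.0, -1.0]]
wrist_force: [1.0, 0.3, 0.5]
width: 0.0
```

>>> apply_moves(deltas=[0,0,-4,0,0,0,0,0,0,-4,0,0,0,0,0,0,-3,0,0,0,0,0,0,0,0,0,0,0,0,0,0,0,0,0,0])

```text
t: 13.98
ee_pos: [0.5697, -0.1468, 0.4231]
ee_rot: [[-0.943, 0.333, 0.0], [0.333, 0.943, -0.001], [-0.0, -0.001, -1.0]]
wrist_force: [-0.0, 0.2, -0.4]
width: 0.002
```

```bash
python3 st.py; python3 - <<'E'
from h import *
for c in ["top","scene"]:
    p,d=viewer.read_camera(c); cv2.imwrite(f"pics/{c}9.png",p[:,:,::-1]); X=cloud(viewer.camera_info(c),d);U=w2u(X)
    m=(X[...,2]>.034)&(X[...,2]<.05)&(abs(U[...,0])<.045)&(U[...,1]<-.01)&(U[...,1]>-.12)
    if m.sum(): print(c,"cass",np.percentile(U[m],[1,99],axis=0).round(4).tolist())
    m=(abs(U[...,0])<.012)&(abs(U[...,1]-.082)<.012); print("pad z",np.median(X[m][:,2]))
    if c=="scene": cv2.imwrite("pics/s9c.png",p[150:280,200:370,::-1].repeat(4,0).repeat(4,1))
    for n in ["jar","tweezers","probe","bur_block"]:
        Z=.012 if n=="jar" else 0
        for r in spotter.pinpoint(c,n)[:1]:
            v,u=r["location"]; print(n,round(r["confidence"],2),rc2w(viewer.camera_info(c),u,v,z=Z).round(3))
E
```

```text
13.9833 [ 0.5697 -0.1468  0.4231] unit [ 0.1035 -0.203 ] tipz 0.2497 F unit -0.11 0.18 -0.4
tilt [ 0.e+00 -6.e-04 -1.e+00] 70.54
top cass [[-0.0396, -0.0407], [0.0387, -0.0104]]
pad z 0.10395119967939093
jar 0.56 [ 0.584 -0.027  0.012]
tweezers 0.49 [0.42 0.18 0.  ]
probe 0.5 [0.366 0.027 0.   ]
bur_block 0.5 [ 0.66  -0.009  0.   ]
scene cass [[-0.0398, -0.0392], [0.0373, -0.0103]]
pad z 0.1054183594793704
jar 0.56 [ 0.593 -0.004  0.012]
tweezers 0.4 [0.425 0.189 0.   ]
probe 0.47 [0.365 0.03  0.   ]
bur_block 0.67 [0.666 0.003 0.   ]
```

View pics/s9c.png

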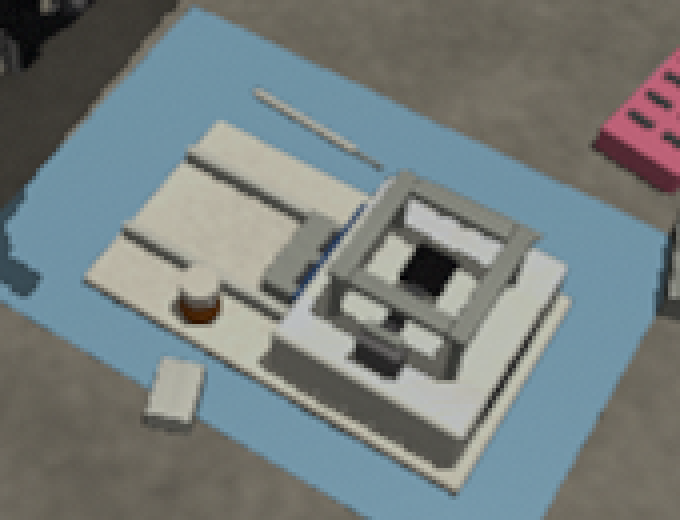

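View pics/top9.png

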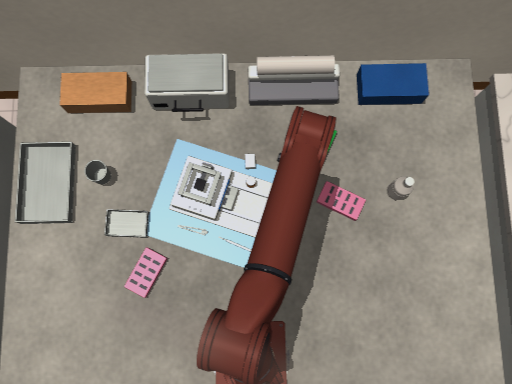

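The cassette is home with its near end at y ≈ -40 mm, the lever is back up with the pad at 0.105 m, and the bystanders look unmoved. Handing in.

```bash
python3 -c "
from bench import order
print(order.close_job())"
```

```text
the job is handed in; nothing more can be done
None
```

The cassette is home in the tunnel, the start lever was pressed fully down and held, and it sprang back up. I handed the job in at about 14.5 s; no verdict was reported.

- **Cassette:** I slid it with the shut fingertips. The pushing force rose from about 3 to 10 N and it stopped moving, so it was on the backstop. Afterwards the top and scene cameras put its near end at -40.7 and -39.2 mm, against a nominal -40 mm.
- **Lever:** I pressed it through the window onto its stop with about 21 N and held it for about 1.5 s. While held, the paddle lay about 20 mm lower and sloped at roughly 0.3 rad. After release its top was back at 104–105 mm.
- **Guard:** I saw no sign of contact. The picture taken while pressing shows the fingers clear of the bars, by an estimated 10 mm.
- **Rest of the bench:** The pictures show nothing else moved, and the arm ended clear of everything.

**Checks that disagreed:**
- The wrist camera put the window 2–4 mm further along +y than the fixed cameras did. I took a value in between and centred by eye in the wrist picture.
- The trained network's before-and-after readings for the jar (top camera) and tweezers (scene camera) differ by up to about 16 mm. The pictures show both unmoved, so I took this as network error.
- A few move calls were refused because I miscounted the numbers in them. They had no effect on the arm.

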